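# Click the tube head onto the shaker's square drive and switch on

## Task

Fit the blue tube head onto the bench shaker: push it down onto the square drive until the spring ball clicks and the head sits fully home on its collar, and let go. Only then throw the red-knobbed power lever all the way over to ON. Leave the other head, the jar and the tip box where they stand.

Things in the scene. Friction and masses are not known exactly. Their poses are not given: they have to be found in the camera images.
- tube_head_knob (a point): Middle of the white square knob (28 x 28 mm, 40 mm tall) on the blue tube head, the loose part to fit, about 170 g, standing upright. Below the knob is a blue disc, 90 mm across, 10 mm thick, with 12 black tube holes; the disc's top is 20 mm below this point. The head's underside is 59 mm below this point, the knob's top 20 mm above. z is up the head's axis, x and y are square to the knob's flat sides.
- tube_head_bore (a point): Centre of the blue head's underside: bottom of its square aluminium hub (36 x 36 mm, 29 mm tall, under the disc), where a square bore opens downward, 17.5 mm wide, 29 mm deep, sides parallel to the knob's. Each of the four bore walls has a dimple window for the ball, so any quarter turn fits. Same axes as the knob's point.
- drive_seat (a point): Centre of the shaker's dark collar (68 mm across), 84 mm above the bench. When the head is home its underside rests here (knob middle 59 mm above). The steel square drive rises from it on this axis: 16 x 16 mm, 20 mm tall plus a 6 mm taper to a 9 mm wide tip; fixed, it does not turn. z is up; x and y are square to the drive's sides and are the shaker's own axes.
- shaker: Fixed white bench shaker, a box 170 mm along x, 240 mm along y, 80 mm tall; origin at the centre of its underside, yaw varies within 0.35 rad. Drive axis at x 0, y +55 mm; power lever's grey block (70 mm along x, 50 mm along y, 25 mm tall, on the box's top) at x 0, y -75 mm.
- ball (a joint): Brass spring ball in the drive's +x side, 11 mm above the collar, standing 3.8 mm out. 0 = out; grows (m) as pushed in. The hub meets it with its underside about 16 mm above the collar; pushing past it takes about 5 to 10 N down (spring 8 N out, 14 N in), more than the head's weight. From about 8 mm above the collar the ball snaps out into the dimple and draws the head down; it is fully out at home.
- power (a joint): Power lever: steel rod 10 mm thick with a red ball at its end. Hinge along the shaker's y axis, 102 mm above the bench, over the middle of its grey block (shaker x 0, y -75 mm). 0 = OFF, leaning 0.5 rad to the shaker's -x side; 1.0 rad = ON, leaning 0.5 rad to its +x side. Stays where it is left; moves with about 1 to 2 N at the ball.
- power_tip (a point): Centre of the lever's red ball, 26 mm across, 60 mm from the hinge, about 155 mm above the bench at OFF and ON, 162 mm half way. From OFF to ON it travels 58 mm along the shaker's +x.
- other_head_knob (a point): Loose bystander. Centre of the black knob of a second head of the same shape and size, with a purple disc and four large holes. Same axes and offsets as the blue head's.
- jar_center (a point): Loose bystander. Middle of a pale jar with a red lid, 72 mm across, 110 mm tall; this point is 55 mm up.
- tip_box_center (a point): Loose bystander. Middle of a navy pipette-tip box with yellow top, 120 x 85 mm, 59 mm tall with tips; this point is 28 mm up.
Mind the look-alikes: they are no part of the job. Leave any green or turquoise look-alike of the part that bears tube_head_knob alone.

How it is judged:
By the outcome, as a careful person would: the job done as asked, in the order asked, and still so for the second after the job is handed in, with the robot touching nothing.
It also fails if it takes over 51 s, if anything falls off the work surface, if the arm or the gripper's body presses on something with over 40 N, if the wrist force passes 120 N, or if a joint passes its speed limit or range.

## Robot

A 6-joint arm with a two-finger parallel gripper is mounted at the origin on the work surface. World frame = base frame: x ahead of the robot, y to its left, z up, the work surface at z = 0. Lengths are in m, angles in rad, forces in N, time in s.
With the tool pointing down it reaches from about 0.375 to 0.9 m from the base axis. Payload 3.1 kg.
Tool frame: the origin (TCP) lies between the finger pads; the fingertips stand 17 mm ahead of it and the grasp point (between the pads) lies 2 mm behind it; z points along the fingers, y is the line along which they close (so a half turn about z gives the same grasp; the last joint's range is limited). The gripper opens to 85 mm and grips with 20 to 120 N. Pads are 22 mm wide; open, the fingers measure 114 mm over their backs; the gripper's body (76 mm by 85 mm) begins 54 mm behind the grasp point. The pads swing forward as they close: fully open they stand 13 mm farther back than shut.
Start: joints at [-1.454, 0.527, 1.433, -0, 1.181, -0.178], TCP at [0.182, -0.598, 0.248] pointing down, gripper open.
Joint ranges: [-3.08, 3.08], [-0.75, 2.2], [0.22, 2.44], [-1.43, 4.57], [0, 2.65], [-2.85, 2.85]. Speed limits (rad/s): [2.79, 2.79, 3.14, 3.14, 3.14, 3.14].

## Interface

Orientations are given as a unit quaternion [x, y, z, w].
In Python, from station import sense, vision, order gives the robot as it stands.
- The arm moves only by the shell command python3 -m crank 'ROWS' [OPENING] [FORCE]. ROWS is JSON, a list of rows, each an object with "dp": the shift along the world's x, y, z in units of 30 mm (1.0 is 30 mm), a list of three; "angular": the turn, a rotation vector about the world's x, y, z in degrees, a list of three. In form: [{"dp": [dx, dy, dz], "angular": [ax, ay, az]}, ...]. A call has 1 to 20 rows; each row shifts and turns the commanded pose from where the row before left it; what a row does not reach is not made up. A row lasts 1/10 s, in which the tool goes at most 50 mm and 8.59 degrees, less where a joint would pass 70% of its speed; a pose out of reach is approached as far as the arm can. A call is refused whole if a number of a shift passes 1 or a number of a turn 8.59, either way. A call with a gripper value outside its range is refused whole. OPENING is the closure, from 0 (fully open) to 1 (shut), set as the call begins (- or left out, the last holds). The fingers move at their own pace and stop on an object; FORCE is the grip in N (left out, the last holds). Time passes only in rows, so rows that do not move let the fingers close. It gives the time, the measured TCP pose, the force, the opening and the grip force at its end, in the units of the state.
- sense(): the state, without advancing time (a new reading comes with each control period).
- vision.snapshot(name): name is "scene" or "top" or "wrist"; returns a dict with "image" (384x512x3 uint8, blue, green, red), "range_z" (384x512 float32, m along the optical axis (not along the pixel's ray), 0 where there is no reading), "mtx" (3x3 intrinsics, pixels), "pose" (4x4, takes a point from camera to world coordinates); the wrist camera has in their place "mount" (4x4, takes a point from camera to tool coordinates, whose origin is the TCP and whose axes are the flange's). Camera axes: x right, y down, z forward; pixel columns grow to the right and rows downward; lengths in m; the calibration is good to about 2 mm. A picture is of the moment at which its call begins: read the wrist's pose just before it.
- order.sign_off(): hands the job in; it is judged then, once.
The state is a dict: "t": time; "q": joint angles; "qd": joint speeds; "tau": joint torques, N m; "tcp_pos": TCP position; "tool_rot": TCP orientation; "force": force on the tool from outside, world axes, zero at the start; "ft_torque": the same for the moment, N m; "finger_gap": opening from 0.0 (shut) to 1.0 (fully open); "gripper_force": force on a finger pad.
Only numpy, scipy, OpenCV 4.12 (cv2) and the standard library are available. Lean on these libraries where they do the work, as an engineer would, in place of code of your own. Each camera call takes 0.05 s, during which the arm holds its last target. There are 200 camera calls.

## Working session

There is one attempt and no reset: what is moved stays moved. The work goes in short steps, Python scripts to look and compute and a shell command to move; the robot and the scene stay as the last step left them, time stands still between calls to the robot, and variables do not carry over. Pictures are saved under pics/ and viewed, at most 10 in all, crops included, and the job is handed in when it is done.

```bash
mkdir -p pics; ls; python3 - <<'E'
from station import sense, vision
import numpy as np, cv2, pickle
s=sense(); print(s['t'],s['tcp_pos'],s['tool_rot'])
d={n:vision.snapshot(n) for n in('scene','top')}
pickle.dump(d,open('snap.pkl','wb'))
cv2.imwrite('pics/top.png',d['top']['image']);cv2.imwrite('pics/scene.png',d['scene']['image'])
for n in d: print(n,d[n]['mtx'].tolist(),np.round(d[n]['pose'],3).tolist())
E
```

```text
pics
0.0 [ 0.18212678 -0.5971555   0.24734053] [ 9.89085777e-01  1.47336882e-01  4.27730650e-05 -1.08006479e-03]
scene [[442.1471667961695, 0.0, 262.696322808979], [0.0, 442.1471667961695, 195.42185584616354], [0.0, 0.0, 1.0]] [[0.749, 0.45, -0.487, 1.152], [0.663, -0.481, 0.574, -0.616], [0.024, -0.753, -0.658, 0.917], [0.0, 0.0, 0.0, 1.0]]
top [[378.3146908897639, 0.0, 253.95424502113735], [0.0, 378.3146908897639, 191.87463592867186], [0.0, 0.0, 1.0]] [[-0.044, -0.978, 0.205, 0.364], [-0.999, 0.043, -0.006, 0.07], [-0.003, -0.205, -0.979, 1.048], [0.0, 0.0, 0.0, 1.0]]
```

View pics/top.png

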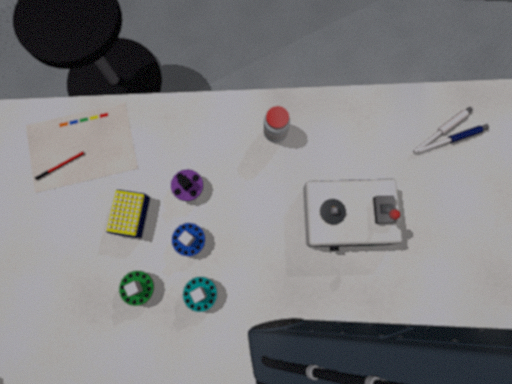

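View pics/scene.png

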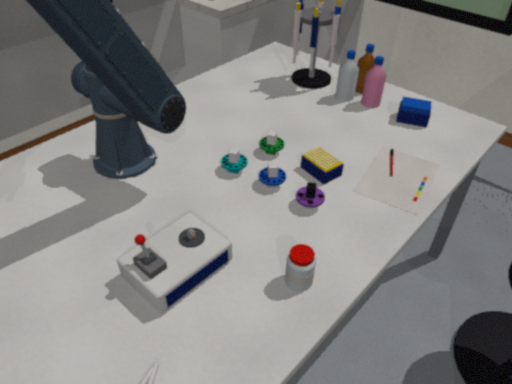

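The top view shows the blue head at (187,239), with purple at (187,185) and the turquoise and green look-alikes at (199,294) and (137,288). The shaker's collar is at (333,211) and the red ball at (395,214). The scene view agrees: blue (272,177), collar (192,237), ball (140,239).

```bash
cat > h.py <<'E'
import numpy as np, cv2
def ray(s,uv,z,pose=None):
    P=s['pose'] if pose is None else pose
    uv=np.atleast_2d(np.array(uv,float)); d=np.c_[uv,np.ones(len(uv))]@np.linalg.inv(s['mtx']).T@P[:3,:3].T
    return P[:3,3]+d*((z-P[2,3])/d[:,2])[:,None]
def big(m,box=None):
    m=m.astype(np.uint8)
    if box: k=np.zeros_like(m);x0,y0,x1,y1=box;k[y0:y1,x0:x1]=1;m=m*k
    return max(cv2.findContours(m,cv2.RETR_EXTERNAL,cv2.CHAIN_APPROX_NONE)[0],key=cv2.contourArea)[:,0]
def rect(P):  # min area rect of world xy points
    c,wh,a=cv2.minAreaRect((P[:,:2]*1000).astype(np.float32)); return np.round(c,1),np.round(wh,1),round(a,1)
E
python3 - <<'E'
import pickle; from h import *
d=pickle.load(open('snap.pkl','rb'))
B={'top':dict(head=(165,215,212,262),sh=(295,170,412,258),col=(312,192,355,232),ball=(385,200,408,226)),
 'scene':dict(head=(252,160,292,192),sh=(110,205,240,312),col=(175,222,210,250),ball=(130,230,150,247))}
for n,s in d.items():
    im=s['image'];hsv=cv2.cvtColor(im,cv2.COLOR_BGR2HSV);H,S,V=[hsv[...,i].astype(int) for i in range(3)]
    b=B[n]
    blue=(H>100)&(H<125)&(S>110)
    c=cv2.convexHull(big(blue,b['head']))[:,0]; P=ray(s,c,.034); print(n,'disc',rect(P),'circle',cv2.minEnclosingCircle((P[:,:2]*1000).astype(np.float32)))
    try:
        k=big((S<90)&(V>110),tuple(np.array(b['head'])+[8,6 if n=='top' else -4,-8,-10])); print(' knob',rect(ray(s,k,.079)),len(k))
    except Exception as e: print(e)
    c=big((V<110)&(S<140),b['col']); P=ray(s,c,.084); print(' collar',rect(P),cv2.minEnclosingCircle((P[:,:2]*1000).astype(np.float32)))
    c=big((S>130)&((H<8)|(H>172)),b['ball']); P=ray(s,c,.155); print(' ball',rect(P))
    x0,y0,x1,y1=b['sh']; cv2.imwrite(f'pics/{n}_sh.png',cv2.resize(im[y0:y1,x0:x1],None,fx=5 if n=='top' else 5,fy=5,interpolation=cv2.INTER_CUBIC))
    x0,y0,x1,y1=b['head']; r=s['range_z']
    def pt(u,v):
        z=r[v,u]; q=s['pose']@np.r_[np.linalg.inv(s['mtx'])@[u*z,v*z,z],1]; return np.round(q[:3],3)
    if n=='top': print(' depth pts knob',pt(186,238),'box corner',pt(312,188),'collar',pt(325,212),'shpts',pt(365,235))
    if n=='top':
        # box top from depth
        vv,uu=np.mgrid[170:258,295:412]; z=r[170:258,295:412]
        q=np.stack([uu*z,vv*z,z],-1)@np.linalg.inv(s['mtx']).T@s['pose'][:3,:3].T+s['pose'][:3,3]
        m=(np.abs(q[...,2]-.08)<.012); P=q[m]; print(' boxtop depth',rect(P),np.median(P[:,2]))
        vv,uu=np.mgrid[215:262,165:212]; z=r[215:262,165:212]
        q=np.stack([uu*z,vv*z,z],-1)@np.linalg.inv(s['mtx']).T@s['pose'][:3,:3].T+s['pose'][:3,3]
        m=(np.abs(q[...,2]-.079)<.01); print(' knobtop depth',rect(q[m]),m.sum(),np.median(q[m],0))
E
```

```text
scene disc (array([458.5, 242.1]), array([83.9, 84.6]), 36.6) circle ((456.829345703125, 244.8521270751953), 45.546817779541016)
 knob (array([458.3, 239.6]), array([ 73.9, 103.8]), 41.8) 88
 collar (array([ 508.2, -136.2]), array([64.6, 63.5]), 42.8) ((508.0911560058594, -137.46824645996094), 34.022647857666016)
 ball (array([ 479.7, -263.7]), array([22. , 25.5]), 42.8)
top disc (array([455.4, 244.1]), array([85.7, 84.2]), 54.8) circle ((455.1955871582031, 244.4780731201172), 43.778507232666016)
 knob (array([455., 244.]), array([29.4, 30.1]), 43.8) 33
 collar (array([ 505.4, -136.4]), array([64.4, 65.4]), 85.4) ((505.4199523925781, -136.6753692626953), 33.449440002441406)
 ball (array([ 482.3, -268.2]), array([21.4, 19.2]), 87.5)
 depth pts knob [0.454 0.242 0.081] box corner [ 0.57  -0.089  0.081] collar [ 0.505 -0.117  0.085] shpts [ 0.441 -0.214  0.084]
 boxtop depth (array([ 505.7, -189.7]), array([239.5, 171.4]), 88.8) 0.0806017518982397
 knobtop depth (array([456.2, 245.5]), array([27.9, 28.2]), 48.0) 126 [0.45604837 0.24461425 0.07941689]
```

View pics/top_sh.png

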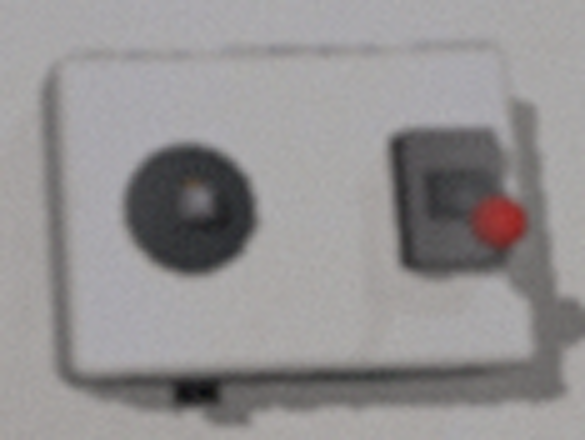

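The collar, ball and box sizes and heights agree with what they should be. The drive is at about (506,-136), the shaker yaw about -1°, and the knob at (455,244) with yaw about 45°. Next I move over the shaker for a closer look.

```bash
python3 -m crank '[{"dp":[0.3,0.5,0.05],"angular":[0,0,-1]},{"dp":[0.62,0.95,0.1],"angular":[0,0,-1]},{"dp":[0.62,0.95,0.1],"angular":[0,0,-1]},{"dp":[0.62,0.95,0.1],"angular":[0,0,-1]},{"dp":[0.62,0.95,0.1],"angular":[0,0,-1]},{"dp":[0.62,0.95,0.1],"angular":[0,0,-1]},{"dp":[0.62,0.95,0.1],"angular":[0,0,-1]},{"dp":[0.62,0.95,0.1],"angular":[0,0,-1]},{"dp":[0.62,0.95,0.1],"angular":[0,0,-1]},{"dp":[0.62,0.95,0.1],"angular":[0,0,-1]},{"dp":[0.62,0.95,0.1],"angular":[0,0,-1]},{"dp":[0.62,0.95,0.1],"angular":[0,0,-1]},{"dp":[0.62,0.95,0.1],"angular":[0,0,-1]},{"dp":[0.62,0.95,0.1],"angular":[0,0,-1]},{"dp":[0.62,0.95,0.1],"angular":[0,0,-1]},{"dp":[0.62,0.95,0.1],"angular":[0,0,-1]},{"dp":[0.3,0.5,0.1],"angular":[0,0,-1]},{"dp":[0,0,0],"angular":[0,0,0]},{"dp":[0,0,0],"angular":[0,0,0]}]' 0
python3 - <<'E'
from station import sense, vision
import numpy as np, cv2, pickle
s=sense(); w=vision.snapshot('wrist'); pickle.dump((s,w),open('w1.pkl','wb'))
print(s['tcp_pos'],s['tool_rot'],np.round(w['mount'],3).tolist(),w['mtx'][0])
cv2.imwrite('pics/w1.png',w['image'])
E
```

```text
t: 2.0
tcp_pos: [0.4789, -0.1402, 0.2975]
tool_rot: [1.0, 0.0, -0.0, 0.0]
force: [0.0, -1.0, 0.2]
finger_gap: 0.998
gripper_force: 0.0
[ 0.478928   -0.14015777  0.29750176] [ 9.99999858e-01  2.80356582e-04 -4.46136340e-04  8.20276755e-05] [[-0.0, -0.95, -0.312, 0.08], [1.0, -0.0, -0.001, -0.0], [0.001, -0.312, 0.95, -0.127], [0.0, 0.0, 0.0, 1.0]] [291.7682271    0.         250.34189901]
```

View pics/w1.png

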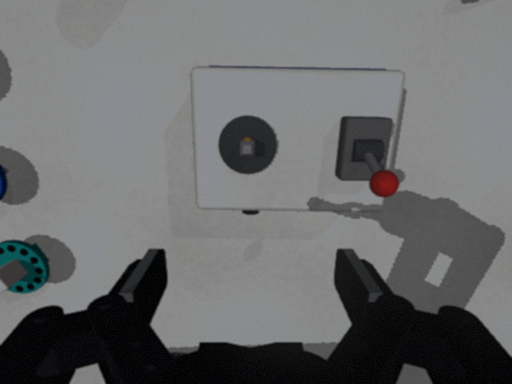

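The wrist view shows the collar at (248,144), the drive top at (247,145), the red ball at (384,183), and the box edges at rows 68 and 209.

```bash
cat >> h.py <<'E'
from scipy.spatial.transform import Rotation as R
def wpose(s,w):
    T=np.eye(4);T[:3,:3]=R.from_quat(s['tool_rot']).as_matrix();T[:3,3]=s['tcp_pos'];return T@w['mount']
def cloud(w,P):
    vv,uu=np.mgrid[:384,:512];z=w['range_z'];return np.stack([uu*z,vv*z,z],-1)@np.linalg.inv(w['mtx']).T@P[:3,:3].T+P[:3,3]
E
python3 - <<'E'
import pickle; from h import *
s,w=pickle.load(open('w1.pkl','rb'));P=wpose(s,w);im=w['image']
hsv=cv2.cvtColor(im,cv2.COLOR_BGR2HSV);H,S,V=[hsv[...,i].astype(int) for i in range(3)]
c=big(V<100,(200,100,300,190));Q=ray(w,c,.084,P);print('collar',rect(Q),cv2.minEnclosingCircle((Q[:,:2]*1000).astype(np.float32)))
c=big((S>130)&((H<8)|(H>172)),(350,150,420,220));print('ball',rect(ray(w,c,.155,P)))
q=cloud(w,P);box=np.zeros((384,512),bool);box[50:225,170:420]=1
m=(abs(q[...,2]-.08)<.01)&box;print('box',rect(q[m]),np.median(q[m][:,2]))
t=box&(q[...,2]>.10)&(q[...,2]<.115)&(np.arange(512)<300);print('tip',np.median(q[t],0),t.sum())
t=box&(q[...,2]>.15);print('balldepth',q[t].mean(0),q[t].max(0))
# box edges from image: fit lines to top/bottom edge
V2=cv2.GaussianBlur(V.astype(np.float32),(3,3),0)
for a,b in((205,390),):
  for r0,r1 in((58,78),(200,218)):
    g=np.diff(V2[r0:r1,a:b],axis=0);r=r0+.5+np.argmax(abs(g),0)
    vx,vy,x,y=cv2.fitLine(np.c_[np.arange(a,b),r].astype(np.float32),cv2.DIST_HUBER,0,.01,.01).ravel()
    Q=ray(w,[[x-50*vx,y-50*vy],[x+50*vx,y+50*vy]],.08,P);dd=Q[0]-Q[1];print('edge yaw',np.degrees(np.arctan2(-dd[0],dd[1])),Q[0])
E
```

```text
collar (array([ 506.3, -136.3]), array([67.3, 68.8]), 0.0) ((505.71484375, -136.43435668945312), 34.54373550415039)
ball (array([ 480.3, -267.6]), array([27. , 24.9]), 85.3)
box (array([ 505. , -190.2]), array([238.6, 170.1]), 89.1) 0.08089023003540491
tip [ 0.50727792 -0.13597962  0.10869453] 237
balldepth [ 0.49918457 -0.23714866  0.21905573] [ 0.5586621  -0.13969352  0.42395927]
edge yaw -0.8298676206395826 [ 0.5915185  -0.13160406  0.08      ]
edge yaw -0.057210693542747965 [ 0.42684219 -0.11606886  0.08      ]
```

```bash
python3 -m crank '[{"dp":[0,0.5,0],"angular":[0,0,3]},{"dp":[-0.1,0.95,-0.1],"angular":[0,0,3]},{"dp":[-0.1,0.95,-0.1],"angular":[0,0,3]},{"dp":[-0.1,0.95,-0.1],"angular":[0,0,3]},{"dp":[-0.1,0.95,-0.1],"angular":[0,0,3]},{"dp":[-0.1,0.95,-0.1],"angular":[0,0,3]},{"dp":[-0.1,0.95,-0.1],"angular":[0,0,3]},{"dp":[-0.1,0.95,-0.1],"angular":[0,0,3]},{"dp":[-0.1,0.95,-0.1],"angular":[0,0,3]},{"dp":[-0.1,0.95,-0.1],"angular":[0,0,3]},{"dp":[-0.1,0.95,-0.1],"angular":[0,0,3]},{"dp":[-0.1,0.95,-0.1],"angular":[0,0,3]},{"dp":[0,0.95,0],"angular":[0,0,3]},{"dp":[0,0.5,0],"angular":[0,0,3]},{"dp":[0,0,0],"angular":[0,0,3]},{"dp":[0,0,0],"angular":[0,0,0]},{"dp":[0,0,0],"angular":[0,0,0]}]' 0
python3 - <<'E'
from station import sense, vision
import pickle; from h import *
s=sense(); w=vision.snapshot('wrist'); pickle.dump((s,w),open('w2.pkl','wb'))
cv2.imwrite('pics/w2.png',w['image'])
P=wpose(s,w);q=cloud(w,P);near=np.hypot(q[...,0]-.455,q[...,1]-.244)<.035
m=near&(abs(q[...,2]-.079)<.008);print('knobtop',rect(q[m]),m.sum(),np.median(q[m][:,2]))
E
```

```text
t: 3.75
tcp_pos: [0.446, 0.2312, 0.2648]
tool_rot: [0.924, 0.382, -0.0, 0.0]
force: [0.3, 0.3, -0.5]
finger_gap: 1.002
gripper_force: 0.0
knobtop (array([454.7, 245.4]), array([28. , 27.8]), 49.5) 662 0.07973847499231912
```

View pics/w2.png

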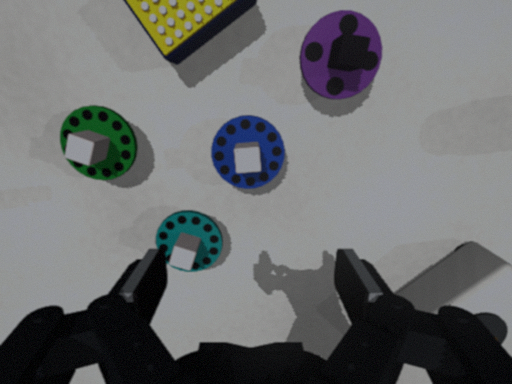

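The shaker yaw comes out about -0.7° and the drive at (506,-136). In this wrist view the blue head is at (248,155), with its knob measured at (454.7,245.4), 28x28 mm, top at 79.7 mm and yaw about 49°. There is clear space around it, so I descend and grip.

```bash
python3 -m crank '[{"dp":[0.15,0.24,0],"angular":[0,0,2]},{"dp":[0.14,0.23,-0.4],"angular":[0,0,2]},{"dp":[0,0,-0.9],"angular":[0,0,0]},{"dp":[0,0,-0.9],"angular":[0,0,0]},{"dp":[0,0,-0.9],"angular":[0,0,0]},{"dp":[0,0,-0.9],"angular":[0,0,0]},{"dp":[0,0,-0.9],"angular":[0,0,0]},{"dp":[0,0,-0.8],"angular":[0,0,0]},{"dp":[0,0,-0.6],"angular":[0,0,0]},{"dp":[0,0,-0.4],"angular":[0,0,0]},{"dp":[0,0,0],"angular":[0,0,0]},{"dp":[0,0,0],"angular":[0,0,0]},{"dp":[0,0,0],"angular":[0,0,0]}]' 0
```

```text
t: 5.1
tcp_pos: [0.4556, 0.2461, 0.0646]
tool_rot: [0.91, 0.414, 0.001, 0.0]
force: [0.8, -0.2, 0.0]
finger_gap: 1.006
gripper_force: 0.0
```

```bash
python3 -m crank '[{"dp":[0,0,0],"angular":[0,0,0]},{"dp":[0,0,0],"angular":[0,0,0]},{"dp":[0,0,0],"angular":[0,0,0]},{"dp":[0,0,0],"angular":[0,0,0]},{"dp":[0,0,0],"angular":[0,0,0]},{"dp":[0,0,0],"angular":[0,0,0]},{"dp":[0,0,0],"angular":[0,0,0]},{"dp":[0,0,0],"angular":[0,0,0]},{"dp":[0,0,0],"angular":[0,0,0]},{"dp":[0,0,0],"angular":[0,0,0]}]' 1 60
```

```text
t: 6.1
tcp_pos: [0.4552, 0.2458, 0.0643]
tool_rot: [0.91, 0.414, 0.0, 0.0]
force: [0.1, 0.0, 5.6]
finger_gap: 0.319
gripper_force: 59.3
```

```bash
python3 -m crank '[{"dp":[0,0,0.3],"angular":[0,0,0]},{"dp":[0,0,0.7],"angular":[0,0,0]},{"dp":[0,0,0.9],"angular":[0,0,0]},{"dp":[0,0,0.9],"angular":[0,0,0]},{"dp":[0,0,0.9],"angular":[0,0,0]},{"dp":[0,0,0.8],"angular":[0,0,0]},{"dp":[0,0,0.5],"angular":[0,0,0]},{"dp":[0.1,-0.4,0],"angular":[0,0,-2]},{"dp":[0.1,-0.7,0],"angular":[0,0,-4]},{"dp":[0.1,-0.9,0],"angular":[0,0,-4]},{"dp":[0.1,-0.9,0],"angular":[0,0,-4]},{"dp":[0.1,-0.9,0],"angular":[0,0,-4]},{"dp":[0.1,-0.9,0],"angular":[0,0,-4]},{"dp":[0.1,-0.9,0],"angular":[0,0,-4]},{"dp":[0.1,-0.9,0],"angular":[0,0,-4]},{"dp":[0.1,-0.9,0],"angular":[0,0,-4]},{"dp":[0.1,-0.9,0],"angular":[0,0,-4]},{"dp":[0.1,-0.9,0],"angular":[0,0,-4]},{"dp":[0.1,-0.9,0],"angular":[0,0,-4]},{"dp":[0.1,-0.8,0],"angular":[0,0,-2]}]'
python3 -m crank '[{"dp":[0.1,-0.8,0],"angular":[0,0,-1.6]},{"dp":[0.1,-0.6,0],"angular":[0,0,0]},{"dp":[0,-0.3,0],"angular":[0,0,0]},{"dp":[0,0,0],"angular":[0,0,0]},{"dp":[0,0,0],"angular":[0,0,0]}]'
python3 - <<'E'
from station import sense, vision
import pickle; from h import *
s=sense(); w=vision.snapshot('wrist'); t=vision.snapshot('scene'); pickle.dump((s,w,t),open('w3.pkl','wb'))
print(s['tcp_pos'],R.from_quat(s['tool_rot']).as_euler('zyx',True))
cv2.imwrite('pics/w3.png',np.hstack([w['image'][:,:],cv2.resize(t['image'][130:322,100:260],(320,384))])[:,:800])
q=cloud(w,wpose(s,w)); 
zt=s['tcp_pos'][2]; near=np.hypot(q[...,0]-s['tcp_pos'][0],q[...,1]-s['tcp_pos'][1])<.06
for lo,hi in((-.035,-.015),(.0,.03)):
    m=near&(q[...,2]-zt>lo)&(q[...,2]-zt<hi); print(m.sum(), rect(q[m]) if m.any() else '', np.median(q[m][:,2])-zt if m.any() else '')
E
```

```text
t: 8.1
tcp_pos: [0.4927, -0.083, 0.2124]
tool_rot: [1.0, 0.006, -0.001, -0.0]
force: [0.7, 0.1, -2.6]
finger_gap: 0.318
gripper_force: 59.4
t: 8.6
tcp_pos: [0.4992, -0.1315, 0.2134]
tool_rot: [1.0, -0.006, -0.001, -0.001]
force: [0.5, 0.7, -2.4]
finger_gap: 0.321
gripper_force: 59.3
[ 0.49920056 -0.1315179   0.21338623] [ 6.62626216e-01 -8.30577645e-02 -1.79927415e+02]
9643 (array([ 510.2, -131.5]), array([89.8, 65.2]), 89.4) -0.02431721017442892
6754 (array([ 498.5, -131.3]), array([84.7, 29. ]), 89.0) 0.015530466563816625
```

View pics/w3.png

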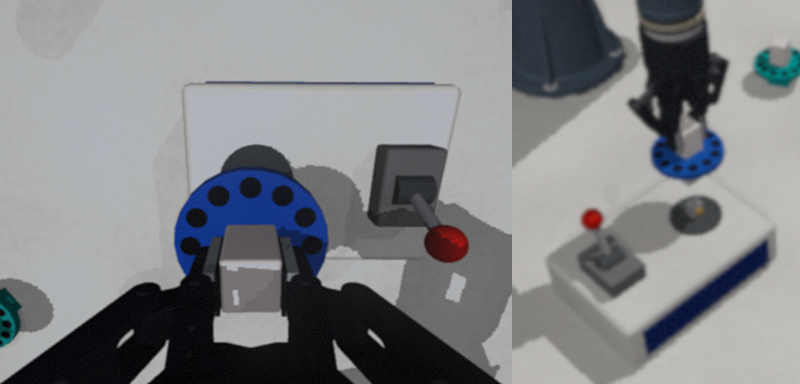

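The head hangs level in the grip, centred at about (498.3,-131.5) with its underside 63 mm below the TCP. The drive is visible below it in the scene crop. I align it and lower it to just above the tip.

```bash
python3 -m crank '[{"dp":[0.14,-0.08,0],"angular":[0,0,0]},{"dp":[0.13,-0.075,0],"angular":[0,0,0]},{"dp":[0,0,-0.3],"angular":[0,0,0]},{"dp":[0,0,-0.4],"angular":[0,0,0]},{"dp":[0,0,-0.3],"angular":[0,0,0]},{"dp":[0,0,-0.2],"angular":[0,0,0]},{"dp":[0,0,0],"angular":[0,0,0]},{"dp":[0,0,0],"angular":[0,0,0]},{"dp":[0,0,0],"angular":[0,0,0]}]'
python3 - <<'E'
from station import sense, vision
import pickle; from h import *
s=sense(); w=vision.snapshot('wrist'); print(s['tcp_pos'],s['force'])
q=cloud(w,wpose(s,w)); zt=s['tcp_pos'][2]; near=np.hypot(q[...,0]-s['tcp_pos'][0],q[...,1]-s['tcp_pos'][1])<.06
for lo,hi in((-.035,-.015),(.0,.03)):
    m=near&(q[...,2]-zt>lo)&(q[...,2]-zt<hi); print(m.sum(), rect(q[m]),np.max(q[m],0), np.median(q[m][:,2])-zt)
E
```

```text
t: 9.6
tcp_pos: [0.5083, -0.137, 0.1781]
tool_rot: [1.0, -0.006, 0.0, 0.0]
force: [0.5, -0.0, -1.0]
finger_gap: 0.319
gripper_force: 59.3
[ 0.50829994 -0.13704662  0.17807147] [ 4.81402759e-01 -7.71001793e-04 -9.96095946e-01]
9641 (array([ 519. , -137.3]), array([89.5, 66. ]), 88.8) [ 0.55198128 -0.09229538  0.16305511] -0.02428268610117154
6760 (array([ 507.8, -137.4]), array([83.6, 28.2]), 89.3) [ 0.5221049  -0.09572921  0.20807007] 0.01551087570776341
```

```bash
python3 -m crank '[{"dp":[-0.03,0.03,0],"angular":[0,0,0]},{"dp":[0,0,-0.1],"angular":[0,0,0]},{"dp":[0,0,-0.1],"angular":[0,0,0]},{"dp":[0,0,-0.1],"angular":[0,0,0]},{"dp":[0,0,0],"angular":[0,0,0]},{"dp":[0,0,0],"angular":[0,0,0]}]'
python3 -m crank '[{"dp":[0,0,-0.1],"angular":[0,0,0]},{"dp":[0,0,-0.1],"angular":[0,0,0]},{"dp":[0,0,0],"angular":[0,0,0]},{"dp":[0,0,0],"angular":[0,0,0]}]'
```

```text
t: 10.25
tcp_pos: [0.5071, -0.136, 0.1686]
tool_rot: [1.0, -0.006, -0.0, -0.0]
force: [-0.4, 0.4, -2.1]
finger_gap: 0.319
gripper_force: 59.3
t: 10.65
tcp_pos: [0.5076, -0.1362, 0.1629]
tool_rot: [1.0, -0.006, 0.001, 0.0]
force: [0.6, -0.9, -0.3]
finger_gap: 0.314
gripper_force: 59.6
```

```bash
python3 -m crank '[{"dp":[0,0,-0.08],"angular":[0,0,0]},{"dp":[0,0,-0.08],"angular":[0,0,0]},{"dp":[0,0,0],"angular":[0,0,0]},{"dp":[0,0,0],"angular":[0,0,0]}]'
python3 -m crank '[{"dp":[0,0,-0.08],"angular":[0,0,0]},{"dp":[0,0,-0.08],"angular":[0,0,0]},{"dp":[0,0,0],"angular":[0,0,0]},{"dp":[0,0,0],"angular":[0,0,0]}]'
```

```text
t: 11.05
tcp_pos: [0.5078, -0.1363, 0.1586]
tool_rot: [1.0, -0.006, 0.001, 0.0]
force: [0.7, 0.2, 4.1]
finger_gap: 0.315
gripper_force: 60.0
t: 11.45
tcp_pos: [0.5074, -0.1358, 0.1521]
tool_rot: [1.0, -0.006, 0.0, -0.0]
force: [3.9, 0.9, -8.5]
finger_gap: 0.318
gripper_force: 59.4
```

The ball resisted and has now snapped in, drawing the head down. I press it home.

```bash
python3 -m crank '[{"dp":[0,0,-0.08],"angular":[0,0,0]},{"dp":[0,0,-0.08],"angular":[0,0,0]},{"dp":[0,0,0],"angular":[0,0,0]},{"dp":[0,0,0],"angular":[0,0,0]}]'
```

```text
t: 11.85
tcp_pos: [0.5065, -0.1358, 0.1483]
tool_rot: [1.0, -0.006, -0.001, -0.0]
force: [0.4, 0.7, -1.8]
finger_gap: 0.321
gripper_force: 60.1
```

```bash
python3 -m crank '[{"dp":[0,0,-0.06],"angular":[0,0,0]},{"dp":[0,0,0],"angular":[0,0,0]},{"dp":[0,0,0],"angular":[0,0,0]}]'
```

```text
t: 12.15
tcp_pos: [0.5066, -0.1358, 0.1483]
tool_rot: [1.0, -0.006, -0.0, 0.0]
force: [-2.5, 1.3, 10.1]
finger_gap: 0.319
gripper_force: 61.7
```

Firm contact on the collar. I release, go up and check.

```bash
python3 -m crank '[{"dp":[0,0,0],"angular":[0,0,0]},{"dp":[0,0,0],"angular":[0,0,0]},{"dp":[0,0,0],"angular":[0,0,0]},{"dp":[0,0,0],"angular":[0,0,0]},{"dp":[0,0,0],"angular":[0,0,0]},{"dp":[0,0,0],"angular":[0,0,0]},{"dp":[0,0,0],"angular":[0,0,0]},{"dp":[0,0,0.3],"angular":[0,0,0]},{"dp":[0,0,0.7],"angular":[0,0,0]},{"dp":[0,0,0.9],"angular":[0,0,0]},{"dp":[0,0,0.9],"angular":[0,0,0]},{"dp":[0,0,0.9],"angular":[0,0,0]},{"dp":[0,0,0.5],"angular":[0,0,0]},{"dp":[0,0,0],"angular":[0,0,0]},{"dp":[0,0,0],"angular":[0,0,0]}]' 0
python3 - <<'E'
from station import sense, vision
import pickle; from h import *
s=sense(); w=vision.snapshot('wrist'); t=vision.snapshot('scene');pickle.dump((s,w,t),open('w4.pkl','wb')); print(s['tcp_pos'],s['force'])
q=cloud(w,wpose(s,w)); near=np.hypot(q[...,0]-.5065,q[...,1]+.136)<.043
m=near&(abs(q[...,2]-.163)<.006);print('knobtop, want .163',rect(q[m]),m.sum(),np.median(q[m][:,2]))
m=near&(abs(q[...,2]-.123)<.008);print('disc, want .123',np.median(q[m][:,2]),np.linalg.lstsq(np.c_[q[m][:,:2]-[.5065,-.136],np.ones(m.sum())],q[m][:,2],rcond=None)[0])
im=w['image'];hsv=cv2.cvtColor(im,cv2.COLOR_BGR2HSV);H,S,V=[hsv[...,i].astype(int) for i in range(3)]
c=big((S>130)&((H<8)|(H>172)),(300,80,512,300));print('ball',rect(ray(w,c,.155,wpose(s,w))))
cv2.imwrite('pics/w4.png',np.hstack([im,cv2.resize(t['image'][130:322,100:244],(288,384))]))
E
```

```text
t: 13.65
tcp_pos: [0.5068, -0.1358, 0.2728]
tool_rot: [1.0, -0.006, 0.0, 0.0]
force: [0.1, 0.1, -0.1]
finger_gap: 1.003
gripper_force: 0.0
[ 0.50684775 -0.13580702  0.27277547] [ 0.06924331  0.12949317 -0.13223078]
knobtop, want .163 (array([ 505.7, -135.9]), array([27.9, 27.7]), 89.1) 1065 0.16364915769626182
disc, want .123 0.12398352105241475 [0.00076227 0.0004175  0.12400717]
ball (array([ 479.9, -268.3]), array([28.8, 24.7]), 70.2)
```

View pics/w4.png

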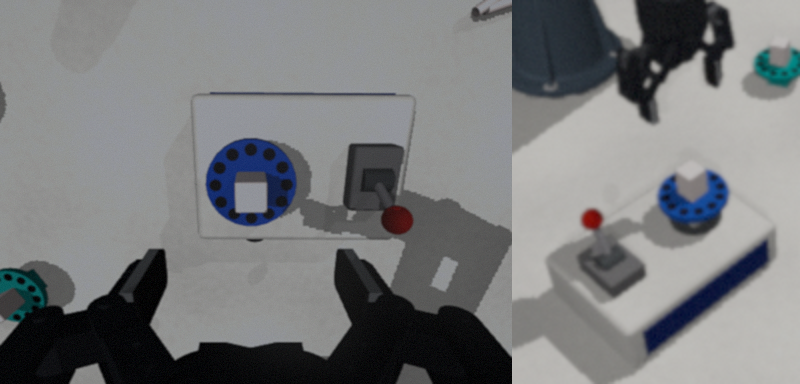

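The head is home: level, knob top 163.6 mm against 163 wanted, with the depth reading about 0.7 mm high as it did on the box top. The lever ball is at (397,219) in the wrist view, still OFF. I close the fingers and go behind the ball on the -x side.

```bash
python3 -m crank '[{"dp":[-0.3,-0.4,0],"angular":[0,0,0]},{"dp":[-0.5,-0.8,0],"angular":[0,0,0]},{"dp":[-0.6,-0.9,0],"angular":[0,0,0]},{"dp":[-0.6,-0.9,0],"angular":[0,0,0]},{"dp":[-0.5,-0.8,0],"angular":[0,0,0]},{"dp":[-0.25,-0.53,0],"angular":[0,0,0]},{"dp":[0,0,-0.4],"angular":[0,0,0]},{"dp":[0,0,-0.7],"angular":[0,0,0]},{"dp":[0,0,-0.8],"angular":[0,0,0]},{"dp":[0,0,-0.8],"angular":[0,0,0]},{"dp":[0,0,-0.7],"angular":[0,0,0]},{"dp":[0,0,-0.45],"angular":[0,0,0]},{"dp":[0,0,0],"angular":[0,0,0]},{"dp":[0,0,0],"angular":[0,0,0]}]' 1 60
python3 - <<'E'
from station import sense, vision
from h import *
w=vision.snapshot('wrist');t=vision.snapshot('scene')
cv2.imwrite('pics/w5.png',np.hstack([w['image'],cv2.resize(t['image'][130:322,100:244],(288,384))]))
E
```

```text
t: 15.15
tcp_pos: [0.424, -0.2662, 0.1567]
tool_rot: [1.0, -0.006, -0.001, -0.0]
force: [0.5, -0.4, 0.7]
finger_gap: -0.002
gripper_force: 0.0
```

View pics/w5.png

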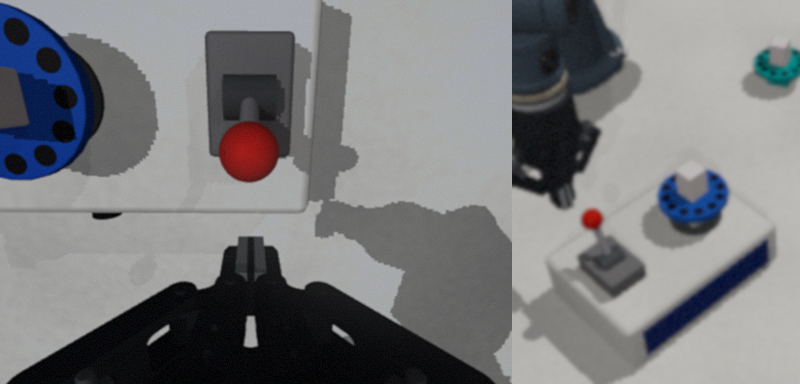

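The shut fingers (col 250) line up with the ball (249,152), on its -x side. I push along +x.

```bash
python3 -m crank '[{"dp":[0.25,0,0],"angular":[0,0,0]},{"dp":[0.25,0,0],"angular":[0,0,0]},{"dp":[0.2,0,0],"angular":[0,0,0]},{"dp":[0.2,0,0],"angular":[0,0,0]},{"dp":[0.2,0,0],"angular":[0,0,0]},{"dp":[0.2,0,0],"angular":[0,0,0]},{"dp":[0.2,0,0],"angular":[0,0,0]},{"dp":[0.2,0,0],"angular":[0,0,0]},{"dp":[0.2,0,0],"angular":[0,0,0]},{"dp":[0.2,0,0],"angular":[0,0,0]},{"dp":[0.2,0,0],"angular":[0,0,0]},{"dp":[0,0,0],"angular":[0,0,0]},{"dp":[0,0,0],"angular":[0,0,0]}]'
python3 -m crank '[{"dp":[0.1,0,0],"angular":[0,0,0]},{"dp":[0.1,0,0],"angular":[0,0,0]},{"dp":[0,0,0],"angular":[0,0,0]},{"dp":[0,0,0],"angular":[0,0,0]}]'
```

```text
t: 16.55
tcp_pos: [0.494, -0.2659, 0.157]
tool_rot: [1.0, -0.006, 0.0, 0.0]
force: [0.6, -0.3, 0.7]
finger_gap: 0.0
gripper_force: 0.0
t: 16.95
tcp_pos: [0.4998, -0.2659, 0.1571]
tool_rot: [1.0, -0.006, 0.0, 0.0]
force: [-0.4, 0.2, 0.1]
finger_gap: -0.003
gripper_force: 0.1
```

```bash
python3 -m crank '[{"dp":[0.1,0,0],"angular":[0,0,0]},{"dp":[0.1,0,0],"angular":[0,0,0]},{"dp":[0,0,0],"angular":[0,0,0]},{"dp":[0,0,0],"angular":[0,0,0]}]'
python3 - <<'E'
from station import sense, vision
from h import *
w=vision.snapshot('wrist');t=vision.snapshot('scene')
cv2.imwrite('pics/w6.png',np.hstack([w['image'],cv2.resize(t['image'][130:322,100:244],(288,384))]))
E
```

```text
t: 17.35
tcp_pos: [0.506, -0.2659, 0.1572]
tool_rot: [1.0, -0.006, 0.0, 0.0]
force: [0.4, 0.1, 0.7]
finger_gap: -0.006
gripper_force: 0.1
```

View pics/w6.png

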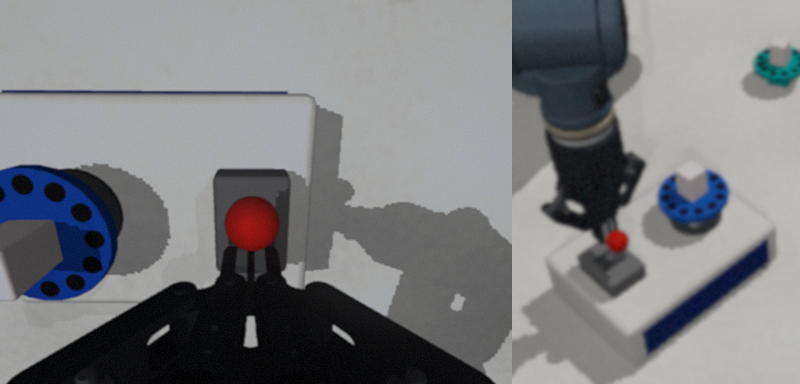

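The ball at (252,223) has moved past upright and is near ON. I keep going until the stop pushes back.

```bash
python3 -m crank '[{"dp":[0.06,0,0],"angular":[0,0,0]},{"dp":[0.06,0,0],"angular":[0,0,0]},{"dp":[0,0,0],"angular":[0,0,0]},{"dp":[0,0,0],"angular":[0,0,0]}]'
python3 -m crank '[{"dp":[0.06,0,0],"angular":[0,0,0]},{"dp":[0,0,0],"angular":[0,0,0]},{"dp":[0,0,0],"angular":[0,0,0]}]'
```

```text
t: 17.85
tcp_pos: [0.5091, -0.2658, 0.157]
tool_rot: [1.0, -0.006, -0.0, -0.0]
force: [-0.8, -0.5, -1.5]
finger_gap: -0.0
gripper_force: 0.6
t: 18.15
tcp_pos: [0.5094, -0.2657, 0.1569]
tool_rot: [1.0, -0.005, -0.002, -0.0]
force: [-5.0, -1.1, 1.0]
finger_gap: -0.001
gripper_force: 2.7
```

Resistance is at the stop, near the predicted .506–.509. One more small nudge to seat it, then I back off and verify.

```bash
python3 -m crank '[{"dp":[0.05,0,0],"angular":[0,0,0]},{"dp":[0,0,0],"angular":[0,0,0]},{"dp":[0,0,0],"angular":[0,0,0]}]'
python3 -m crank '[{"dp":[-0.3,0,0],"angular":[0,0,0]},{"dp":[-0.6,0,0],"angular":[0,0,0]},{"dp":[-0.8,0,0],"angular":[0,0,0]},{"dp":[-0.8,0,0],"angular":[0,0,0]},{"dp":[-0.4,0,0.4],"angular":[0,0,0]},{"dp":[0,0,0.8],"angular":[0,0,0]},{"dp":[0,0,0.9],"angular":[0,0,0]},{"dp":[0,0,0.9],"angular":[0,0,0]},{"dp":[0,0,0.9],"angular":[0,0,0]},{"dp":[0,0,0.4],"angular":[0,0,0]},{"dp":[0,0,0],"angular":[0,0,0]},{"dp":[0,0,0],"angular":[0,0,0]},{"dp":[0,0,0],"angular":[0,0,0]}]'
python3 - <<'E'
from station import sense, vision
from h import *
s=sense();w=vision.snapshot('wrist');t=vision.snapshot('scene');P=wpose(s,w);q=cloud(w,P)
im=w['image'];hsv=cv2.cvtColor(im,cv2.COLOR_BGR2HSV);H,S,V=[hsv[...,i].astype(int) for i in range(3)]
c=big((S>130)&((H<8)|(H>172)));Q=rect(ray(w,c,.155,P));print('ball',Q,'want x~.533')
k=np.zeros((384,512),np.uint8);cv2.drawContours(k,[c.reshape(-1,1,2)],-1,1,-1);print('ball max z (want .168)',np.percentile(q[k>0][:,2],95))
near=np.hypot(q[...,0]-.5065,q[...,1]+.136)<.043
m=near&(abs(q[...,2]-.163)<.006);print('knobtop',rect(q[m]),np.median(q[m][:,2]))
cv2.imwrite('pics/w7.png',np.hstack([im,cv2.resize(t['image'][130:322,100:244],(288,384))]))
E
```

```text
t: 18.45
tcp_pos: [0.5095, -0.2657, 0.1569]
tool_rot: [1.0, -0.005, -0.003, -0.001]
force: [-8.8, -2.7, 3.3]
finger_gap: -0.002
gripper_force: 4.3
t: 19.75
tcp_pos: [0.4251, -0.2654, 0.2851]
tool_rot: [1.0, -0.006, -0.001, -0.001]
force: [0.2, -0.1, -0.4]
finger_gap: -0.001
gripper_force: 0.0
ball (array([ 532.6, -266.4]), array([24. , 24.1]), 42.4) want x~.533
ball max z (want .168) 0.1686435936828872
knobtop (array([ 505.3, -136.4]), array([28.5, 27.6]), 89.7) 0.1637663464854558
```

View pics/w7.png

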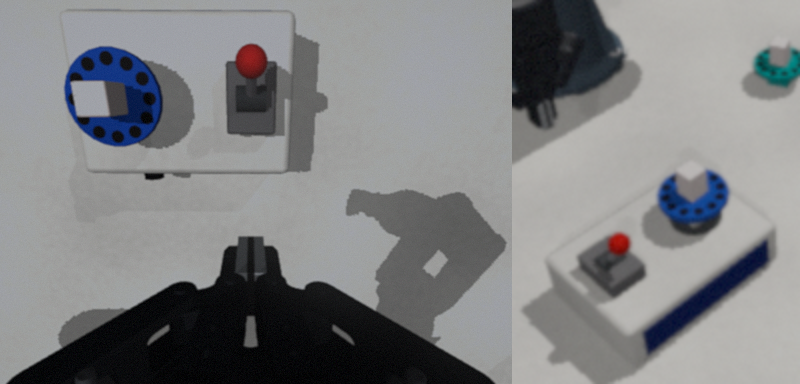

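The lever ball at (251,60) is at ON: x 532.6 mm against 533 wanted. The head is still home and the gripper is clear of everything.

```bash
python3 -c "from station import order; print(order.sign_off())"
```

```text
the job is handed in; nothing more can be done
None
```

The blue tube head is clicked home on the shaker's drive and released, the power lever was then thrown to ON, nothing else was touched, and the job was handed in at about 20 s.

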